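# Counter-hold the hidden bolt head behind the drawer front

### The job

Pull the top drawer of the small wooden unit fully out to its stop. Then reach down into the narrow gap between the drawer front and the steel bracket behind it, grip the hidden hexagonal bolt head by its two side flats, turn it the little way until those flats stand upright and the spanner hanging on the outside nut is lifted off its rest peg, and hold the bolt from turning back: finish while still gripping it, with the drawer still fully out. Leave the loose things lying and standing on the bench where they are.

Things in the scene. Friction and masses are not known exactly. Their poses are not given: they have to be found in the camera images.
- drawer (a joint): How far the top drawer of the unit (pale wood, fixed on the bench, 340 mm wide, 280 deep, 194 high) is out, m: 0 shut, 0.160 at its stop; it may start open by up to 0.03. Slides along drawer_handle's -x with about 2.5 N of friction and 8 N per m/s of drag, and stays where it is left; about 1.3 kg. It holds a loose screw tin, of no concern.
- drawer_handle (a point): Middle of the top drawer's bar handle, moving with it. Axes: x level, from the unit's front to its back; y level, along the bar; z up. Round steel bar 12 mm thick, 112 long, axis 45 mm in front of the drawer front (39 mm of room behind the bar), 34 mm below the unit's top; posts 42 mm either side of the middle. Can be pinched from above, closing along x.
- bolt_head: Steel hexagon bolt head in the top drawer, moving with it, 24 mm across flats, 28 across corners, 14 thick. Origin: its centre. Its x lies along the bolt, parallel to drawer_handle's x; its side flats face its own +y and -y; its z is up when they stand upright. At rest its z leans 0.25 rad from upright towards drawer_handle's -y. Squeezing alone does not square it: turn it about the bolt.
- gap_mouth (a point): Mid-mouth of the gap round the head, level with the drawer front's top edge, 30 mm straight above the head's centre; axes as drawer_handle. Gap: 46 mm along x, between the drawer front (18 mm thick) and the bracket's plate (top 4 mm lower), the head midway; 142 mm along y between the bracket's cheeks; drawer floor 44 mm below the head's centre. At the stop: 119 mm before the unit's front.
- spanner (a joint): Turn of the bolt, its nut and the spanner on the nut outside the drawer front, all as one, rad: 0 with the spanner on its rest peg, 0.25 with the head's side flats upright, at most 0.5; it grows as the head's z turns towards drawer_handle's +y. The spanner (about 200 g, 130 mm, sticking out to the -y side) drags it back to 0 with about 0.1 N m when let go.
- float_trowel: Plasterer's steel float lying on the bench, 240 x 85 mm blade, wooden grip on top, 45 mm high. Origin under the centre of the blade. To be left alone.
- hard_hat: White hard hat on the bench, 236 mm across, 145 mm high, with a peak. Origin under its centre. To be left alone.
- pail: Black open plastic pail on the bench, 170 mm across, 130 mm high. Origin under its centre. To be left alone.
- filler_jar: Clear jar with a grey cap on the bench, 72 mm across, 100 mm high. Origin under its centre. To be left alone.
- brush: Hand brush lying on the bench. Origin on its underside, in the handle's line. To be left alone.

How it is judged:
By the outcome, as a careful person would: the job done as asked, in the order asked, and still so for the second after the job is handed in, while the arm keeps its last pose, push and grip.
It also fails if it takes over 40 s, if anything falls off the work surface, if the arm or the gripper's body presses on something with over 40 N, if the wrist force passes 120 N, or if a joint passes its speed limit or range.

### The arm

A 6-joint arm with a two-finger parallel gripper is mounted at the origin on the work surface. World frame = base frame: x ahead of the robot, y to its left, z up, the work surface at z = 0. Lengths are in m, angles in rad, forces in N, time in s.
With the tool pointing down it reaches from about 0.275 to 0.75 m from the base axis. Payload 10.2 kg.
Tool frame: the origin (TCP) lies midway between the tips of the shut fingers; the grasp point (between the pads) lies 19 mm behind it; z points along the fingers, y is the line along which they close (so a half turn about z gives the same grasp; the last joint's range is limited). The gripper opens to 85 mm and grips with 20 to 120 N. Pads are 22 mm wide; open, the fingers measure 114 mm over their backs; the gripper's body (76 mm by 85 mm) begins 54 mm behind the grasp point. The pads swing forward as they close: fully open they stand 13 mm farther back than shut.
Start: joints at [-1.439, 0.313, 1.498, -0, 1.331, -0.223], TCP at [0.182, -0.492, 0.231] pointing down, gripper open.
Joint ranges: [-2.94, 2.94], [-0.97, 2.17], [0.19, 2.56], [-1.23, 4.37], [0.02, 3.11], [-2.88, 2.88]. Speed limits (rad/s): [2.39, 2.39, 3.01, 3.14, 3.14, 3.14].

### API

Orientations are given as a unit quaternion [w, x, y, z].
In Python, from station import bot gives the robot as it stands.
- The arm moves only by the tool apply_moves, never from a script. Its argument "deltas" is a list of rows, each an object with "rot": the turn, a rotation vector about the tool's x, y, z each as a share of 2 rad, from -1 to 1, a list of three; "translation": the shift along the tool's x, y, z each as a share of 0.2 m, from -1 to 1, a list of three; "claw": the closure, from -1 (fully open) to 1 (shut). A call has 1 to 5 rows; each row shifts and turns the commanded pose from where the row before left it, along the tool's axes as they then stand; what a row does not reach is not made up. A row lasts 1/10 s, in which the tool goes at most 50 mm and 8.59 degrees, less where a joint would pass 70% of its speed; a pose out of reach is approached as far as the arm can. A call with a number of a shift or a turn outside -1 to 1 is refused whole. A call with a gripper value outside its range is refused whole. The fingers move at their own pace and stop on an object; "grip_force" is the grip in N (left out, the last holds). Time passes only in rows, so rows that do not move let the fingers close. It gives the time, the measured TCP pose, the force, the opening and the grip force at its end, in the units of the state.
- bot.read_state(): the state, without advancing time (a new reading comes with each control period).
- bot.camera(name): name is "scene" or "top" or "wrist"; returns a dict with "frame" (420x560x3 uint8, blue, green, red), "fx", "fy", "cx", "cy" (pixels), "distortion" ([k1, k2, p1, p2, k3] as OpenCV has them; the pictures are not rectified), "R" (3x3) and "t" (3): a world point X has camera coordinates R X + t; the wrist camera has in their place "T_tool_cam" (4x4, takes a point from camera to tool coordinates, whose origin is the TCP and whose axes are the flange's). Camera axes: x right, y down, z forward; pixel columns grow to the right and rows downward; lengths in m; the calibration is good to about 2 mm. A picture is of the moment at which its call begins: read the wrist's pose just before it. There is no depth.
- bot.close_job(): hands the job in; it is judged then, once.
The state is a dict: "time_s": time; "joint_pos": joint angles; "qvel": joint speeds; "joint_torque": joint torques, N m; "tool_pos": TCP position; "orientation": TCP orientation; "ft_force": force on the tool from outside, world axes, zero at the start; "wrist_torque": the same for the moment, N m; "grip_width": opening from 0.0 (shut) to 1.0 (fully open); "grip_force": force on a finger pad.
Only numpy, scipy, OpenCV 4.12 (cv2) and the standard library are available. Lean on these libraries where they do the work, as an engineer would, in place of code of your own. Each camera call takes 0.05 s, during which the arm holds its last target. There are 200 camera calls.

## Working session

There is one attempt and no reset: what is moved stays moved. The work goes in short steps, Python scripts to look and compute and a tool call to move; the robot and the scene stay as the last step left them, time stands still between calls to the robot, and variables do not carry over. Pictures are saved under pics/ and viewed, at most 10 in all, crops included, and the job is handed in when it is done.

Besides the shell and the picture viewer there is one more tool, called after "Request:" by a JSON object that holds its "api" and its "payload", one argument or row to a line. apply_moves: Moves the arm, as the interface text tells. Shift numbers are shares of 0.2 m and turn numbers shares of 2 rad, none past 1 either way. Its arguments: {"type":"object","properties":{"deltas":{"type":"array","items":{"type":"object","properties":{"rot":{"type":"array","items":{"type":"number","minimum":-1,"maximum":1}},"translation":{"type":"array","items":{"type":"number","minimum":-1,"maximum":1}},"claw":{"type":"number"}}}},"grip_force":{"type":"number"}},"required":["deltas"]}

```bash
mkdir -p pics; ls; python3 - <<'E'
from station import bot
import cv2,numpy as np
s=bot.read_state(); print(s)
for n in ("scene","top"):
    c=bot.camera(n); cv2.imwrite(f"pics/{n}0.png",c["frame"]); np.savez(f"pics/{n}0.npz",**c)
    print(n,{k:np.round(v,4).tolist() for k,v in c.items() if k!="frame"})
E
```

```text
pics
{'time_s': 0.0, 'joint_pos': array([-1.43939086e+00,  3.13468458e-01,  1.49843777e+00, -3.18448537e-05,
        1.33097126e+00, -2.23378824e-01]), 'qvel': array([-3.50072030e-05, -3.12073015e-04,  1.01577319e-03, -1.55541294e-03,
       -6.86171362e-04,  1.60732865e-04]), 'joint_torque': array([ 1.50147051e-03, -4.12263429e+01, -2.59741652e+01, -9.60802731e-05,
        4.14840120e-03, -7.87096809e-06]), 'tool_pos': array([ 0.18233641, -0.49205146,  0.23072536]), 'orientation': array([-6.42448417e-04,  9.84306357e-01,  1.76466943e-01,  1.40842598e-05]), 'ft_force': array([ 1.17491598, -0.190567  , -0.16379516]), 'wrist_torque': array([ 0.00109771, -0.0329035 , -0.00729837]), 'grip_force': 0.0, 'grip_width': 0.9981360381047165}
scene {'fx': 503.2282, 'fy': 503.2282, 'cx': 283.5871, 'cy': 197.9708, 'distortion': [-0.0136, 0.0, 0.0, 0.0, 0.0], 'R': [[0.8835, 0.4679, 0.0243], [0.2646, -0.4554, -0.8501], [-0.3867, 0.7574, -0.5261]], 't': [-0.4548, -0.0547, 1.9404]}
top {'fx': 456.8804, 'fy': 456.8804, 'cx': 279.0119, 'cy': 201.4548, 'distortion': [-0.0375, 0.0, 0.0, 0.0, 0.0], 'R': [[-0.0247, -0.9997, 0.0015], [-0.9818, 0.0239, -0.1882], [0.1881, -0.0061, -0.9821]], 't': [-0.0464, 0.5389, 1.3254]}
```

View pics/scene0.png

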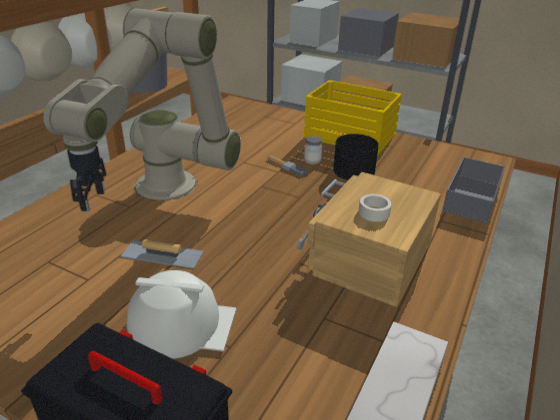

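View pics/top0.png

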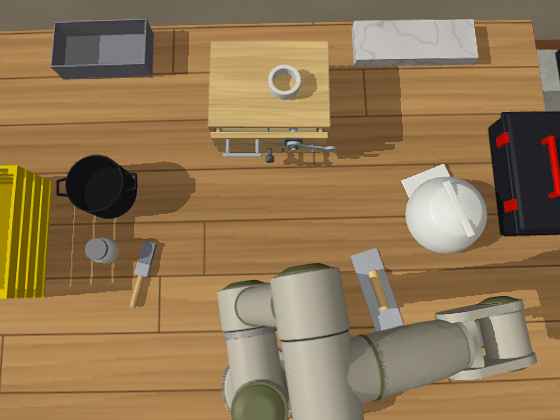

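The scene view shows the unit with the handle at about (330,190). In the top view, the unit's top spans (209..330, 41..127), the handle is near (242,155) and the nut/spanner near (292..335,145). I'll enlarge that area.

```bash
cat > h.py <<'E'
import cv2,numpy as np
from station import bot
def ray(c,uv):
    K=np.array([[c["fx"],0,c["cx"]],[0,c["fy"],c["cy"]],[0,0,1]],float)
    p=cv2.undistortPoints(np.array(uv,float).reshape(-1,1,2),K,np.array(c["distortion"],float)).reshape(-1,2)
    d=np.c_[p,np.ones(len(p))]
    R=np.array(c["R"]);t=np.array(c["t"])
    return -R.T@t, d@R
def onz(c,uv,z):
    o,d=ray(c,uv); return o+d*((z-o[2])/d[:,2])[:,None]
E
python3 - <<'E'
from h import *
c=dict(np.load("pics/top0.npz")); s=dict(np.load("pics/scene0.npz"))
print(np.round(onz(c,[(209,127),(330,127),(329,41),(211,42)],.194),3))
print(np.round(onz(c,[(223,155),(261,155)],.16),3))
a=cv2.resize(c["frame"][110:180,195:345],None,fx=5,fy=5,interpolation=cv2.INTER_CUBIC)
cv2.imwrite("pics/c1.png",a)
E
```

```text
[[ 0.726  0.131  0.194]
 [ 0.718 -0.206  0.194]
 [ 0.981 -0.216  0.194]
 [ 0.986  0.127  0.194]]
[[ 0.654  0.096  0.16 ]
 [ 0.652 -0.011  0.16 ]]
```

View pics/c1.png

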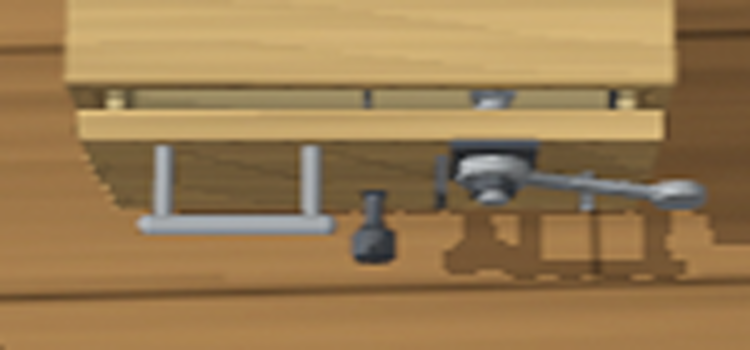

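Nut/spanner at crop (490,175), handle bar spans crop (138..335,225), and a dark knob sits at (373,240). The unit's front edge is at x≈0.722 with yaw≈-0.025, and the handle is at about (0.653,0.042,0.16). I'll turn the tool so it closes along x, then move over.

Request:
{"api": "apply_moves", "payload": {
  "deltas": [
    {"rot": [0, 0, -0.0745], "translation": [0, 0, -0.1], "claw": 0},
    {"rot": [0, 0, -0.0745], "claw": 0},
    {"rot": [0, 0, -0.0745], "claw": 0},
    {"rot": [0, 0, -0.0745], "claw": 0}
  ]
}}

```text
validation failed for argument at $.de...
```

Request:
{"api": "apply_moves", "payload": {
  "deltas": [
    {"rot": [0, 0, -0.0745], "claw": 0},
    {"rot": [0, 0, -0.0745], "claw": 0},
    {"rot": [0, 0, -0.0745], "claw": 0},
    {"rot": [0, 0, -0.0745], "claw": 0}
  ]
}}

```text
validation failed for argument at $.de...
```

Request:
{"api": "apply_moves", "payload": {
  "deltas": [
    {"translation": [0.19, 0.15, 0], "claw": 0},
    {"translation": [0.19, 0.15, 0], "claw": 0},
    {"translation": [0.19, 0.15, 0], "claw": 0},
    {"translation": [0.19, 0.15, 0], "claw": 0},
    {"translation": [0.19, 0.15, 0], "claw": 0}
  ]
}}

```text
validation failed for argument at $.de...
```

Request:
{"api": "apply_moves", "payload": {
  "deltas": [
    {"translation": [0.19, 0.15, 0], "claw": 0},
    {"translation": [0.19, 0.15, 0], "claw": 0},
    {"translation": [0.19, 0.15, 0], "claw": 0},
    {"translation": [0.19, 0.15, 0], "claw": 0},
    {"translation": [0.19, 0.15, 0], "claw": 0}
  ]
}}

```text
validation failed for argument at $.de...
```

Request:
{"api": "apply_moves", "payload": {
  "deltas": [
    {"translation": [0.19, 0.15, 0], "claw": 0},
    {"translation": [0.19, 0.15, 0], "claw": 0},
    {"translation": [0.19, 0.15, 0], "claw": 0},
    {"translation": [0.1, 0, 0], "claw": 0},
    {"claw": 0}
  ]
}}

```text
validation failed for argument at $.de...
```

```bash
cat >> h.py <<'E'
from scipy.spatial.transform import Rotation as Ro
def tool():
    s=bot.read_state(); q=s["orientation"]; return s,Ro.from_quat([q[1],q[2],q[3],q[0]]).as_matrix(),np.array(s["tool_pos"])
def wrist(name):
    s,R,p=tool(); c=dict(bot.camera("wrist")); T=np.array(c["T_tool_cam"])
    W=np.eye(4);W[:3,:3]=R;W[:3,3]=p; W=W@T
    c["R"]=W[:3,:3].T; c["t"]=-c["R"]@W[:3,3]
    cv2.imwrite(f"pics/{name}.png",c["frame"]); np.savez(f"pics/{name}.npz",**c)
    return c
def load(n): return dict(np.load(f"pics/{n}.npz"))
def shares(target):
    s,R,p=tool(); return np.round(R.T@(np.array(target)-p)/.2,3)
E
python3 - <<'E'
from h import *
s,R,p=tool(); print(p,np.round(R,3),s["grip_width"],np.round(s["joint_pos"],2),s["time_s"],s["ft_force"])
c=wrist("w1"); print(np.round(c["T_tool_cam"],3),c["fx"],c["cx"],c["cy"])
E
```

```text
[ 0.18235613 -0.49206759  0.23079836] [[ 0.938  0.347 -0.   ]
 [ 0.347 -0.938  0.001]
 [ 0.    -0.001 -1.   ]] 1.0027082730879695 [-1.44  0.31  1.5  -0.    1.33 -0.22] 0.1 [-0.61550281  0.51524604 -0.58952542]
[[ 0.001 -0.953 -0.303  0.078]
 [ 1.     0.001  0.     0.001]
 [ 0.    -0.303  0.953 -0.143]
 [ 0.     0.     0.     1.   ]] 338.03050054369754 282.0655942043866 210.22262463933257
```

View pics/w1.png

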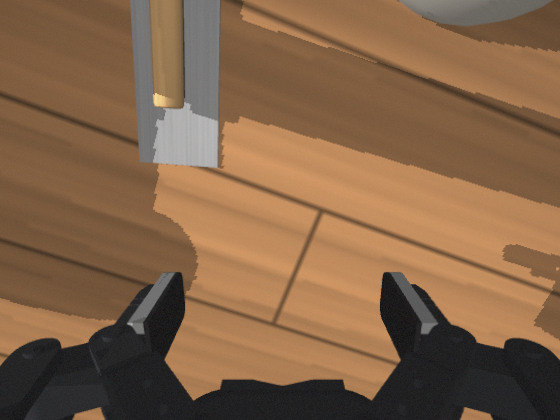

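Nothing moved. The picture shows only the float at (180,80) and the open fingers. The rows probably need every field, so I'll try complete ones.

Request:
{"api": "apply_moves", "payload": {
  "deltas": [
    {"rot": [0, 0, -0.0745], "translation": [0, 0, -0.1], "claw": 0},
    {"rot": [0, 0, -0.0745], "translation": [0, 0, 0], "claw": 0},
    {"rot": [0, 0, -0.0745], "translation": [0, 0, 0], "claw": 0},
    {"rot": [0, 0, -0.0745], "translation": [0, 0, 0], "claw": 0}
  ],
  "grip_force": 40
}}

```text
time_s: 0.55
tool_pos: [0.1824, -0.4922, 0.2511]
orientation: [-0.0, 0.888, 0.46, 0.0]
ft_force: [0.3, 0.2, 0.1]
grip_width: 0.5
grip_force: 0.0
```

Request:
{"api": "apply_moves", "payload": {
  "deltas": [
    {"rot": [0, 0, -0.0745], "translation": [0, 0, 0], "claw": 0},
    {"rot": [0, 0, -0.0745], "translation": [0, 0, 0], "claw": 0},
    {"rot": [0, 0, -0.0745], "translation": [0, 0, 0], "claw": 0},
    {"rot": [0, 0, -0.0745], "translation": [0, 0, 0], "claw": 0}
  ]
}}

```text
time_s: 0.95
tool_pos: [0.1823, -0.4922, 0.251]
orientation: [-0.0, 0.713, 0.701, 0.0]
ft_force: [-0.2, 0.1, 0.2]
grip_width: 0.501
grip_force: 0.0
```

Request:
{"api": "apply_moves", "payload": {
  "deltas": [
    {"rot": [0, 0, 0], "translation": [0.19, 0.15, 0], "claw": 0},
    {"rot": [0, 0, 0], "translation": [0.19, 0.15, 0], "claw": 0},
    {"rot": [0, 0, 0], "translation": [0.19, 0.15, 0], "claw": 0},
    {"rot": [0, 0, 0], "translation": [0.19, 0.15, 0], "claw": 0},
    {"rot": [0, 0, 0], "translation": [0.19, 0.15, 0], "claw": 0}
  ]
}}

```text
time_s: 1.45
tool_pos: [0.3377, -0.3042, 0.2512]
orientation: [-0.0, 0.716, 0.698, 0.0]
ft_force: [1.0, -0.5, -0.2]
grip_width: 0.499
grip_force: 0.0
```

Request:
{"api": "apply_moves", "payload": {
  "deltas": [
    {"rot": [0, 0, 0], "translation": [0.19, 0.15, 0], "claw": 0},
    {"rot": [0, 0, 0], "translation": [0.19, 0.15, 0], "claw": 0},
    {"rot": [0, 0, 0], "translation": [0.19, 0.15, 0], "claw": 0},
    {"rot": [0, 0, 0], "translation": [0.19, 0.15, 0], "claw": 0},
    {"rot": [0, 0, 0], "translation": [0.19, 0.15, 0], "claw": 0}
  ]
}}

```text
time_s: 1.95
tool_pos: [0.4923, -0.1177, 0.2512]
orientation: [-0.0, 0.716, 0.699, -0.0]
ft_force: [-0.2, -0.6, -0.4]
grip_width: 0.5
grip_force: 0.0
```

Request:
{"api": "apply_moves", "payload": {
  "deltas": [
    {"rot": [0, 0, 0], "translation": [0.19, 0.15, 0], "claw": 0},
    {"rot": [0, 0, 0], "translation": [0.19, 0.15, 0], "claw": 0},
    {"rot": [0, 0, 0], "translation": [0.19, 0.15, 0], "claw": 0},
    {"rot": [0, 0, 0], "translation": [0, 0, 0], "claw": 0}
  ]
}}

```text
time_s: 2.35
tool_pos: [0.5859, -0.0036, 0.2501]
orientation: [-0.001, 0.714, 0.7, 0.0]
ft_force: [-0.2, 0.3, 0.0]
grip_width: 0.499
grip_force: 0.0
```

```bash
python3 - <<'E'
from h import *
s,R,p=tool(); print(p,np.round(R,3),s["grip_width"],np.round(s["joint_pos"],2),s["time_s"],s["ft_force"])
c=wrist("w2")
E
```

```text
[ 0.58588439 -0.00363564  0.25008589] [[ 0.019  1.    -0.001]
 [ 1.    -0.019  0.001]
 [ 0.001 -0.001 -1.   ]] 0.49931519929395707 [-0.21  0.44  1.27  0.    1.43 -0.19] 2.35 [-0.18961634  0.30528755  0.02643297]
```

View pics/w2.png

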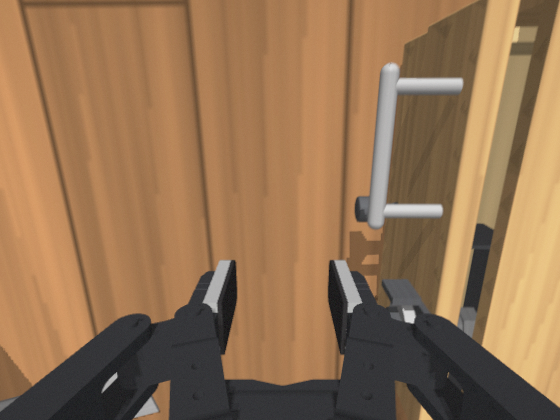

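The handle bar runs from (390,66) to (376,227), with posts at rows 87 and 211, and the drawer front's top edge is the pale band at columns 420–515. I'll triangulate the bar.

```bash
python3 - <<'E'
from h import *
c=load("w2"); t=load("top0")
for z in (.155,.16,.165): 
    e=onz(c,[(390,67),(376,226)],z); print(z,np.round(e,4),np.linalg.norm(e[0]-e[1]),e.mean(0).round(4))
print(onz(t,[(222.6,154.8),(262,155)],.16).round(4))
# posts & yaw from them
e=onz(c,[(400,87),(460,86),(390,211),(441,211)],.16);print(e.round(4))
# drawer front outer top edge
E
```

```text
0.155 [[ 0.6588  0.0936  0.155 ]
 [ 0.6571 -0.0161  0.155 ]] 0.10966552519133778 [0.6579 0.0388 0.155 ]
0.16 [[ 0.6573  0.0932  0.16  ]
 [ 0.6557 -0.0142  0.16  ]] 0.10736022430808673 [0.6565 0.0395 0.16  ]
0.165 [[ 0.6558  0.0927  0.165 ]
 [ 0.6542 -0.0123  0.165 ]] 0.10505492342483565 [0.655  0.0402 0.165 ]
[[ 0.6549  0.0972  0.16  ]
 [ 0.6516 -0.0142  0.16  ]]
[[ 0.6647  0.0811  0.16  ]
 [ 0.703   0.0808  0.16  ]
 [ 0.665  -0.0028  0.16  ]
 [ 0.7015 -0.0035  0.16  ]]
```

Request:
{"api": "apply_moves", "payload": {
  "deltas": [
    {"rot": [0, 0, 0], "translation": [0.11, 0.18, 0], "claw": 0},
    {"rot": [0, 0, 0], "translation": [0.1, 0.17, 0], "claw": 0},
    {"rot": [0, 0, 0], "translation": [0, 0, 0.15], "claw": 0},
    {"rot": [0, 0, 0], "translation": [0, 0, 0.15], "claw": 0},
    {"rot": [0, 0, 0], "translation": [0, 0, 0.1], "claw": 0}
  ]
}}

```text
time_s: 2.9
tool_pos: [0.6541, 0.0314, 0.1688]
orientation: [-0.001, 0.716, 0.698, -0.001]
ft_force: [-0.1, 0.3, -0.1]
grip_width: 0.502
grip_force: 0.0
```

Request:
{"api": "apply_moves", "payload": {
  "deltas": [
    {"rot": [0, 0, 0], "translation": [0, 0, 0.1], "claw": 0},
    {"rot": [0, 0, 0], "translation": [0, 0, 0.05], "claw": 0},
    {"rot": [0, 0, 0], "translation": [0, 0, 0], "claw": 0}
  ]
}}

```text
time_s: 3.2
tool_pos: [0.6543, 0.0317, 0.1402]
orientation: [-0.001, 0.716, 0.698, -0.001]
ft_force: [-0.2, -0.7, 0.7]
grip_width: 0.498
grip_force: 0.0
```

Request:
{"api": "apply_moves", "payload": {
  "deltas": [
    {"rot": [0, 0, 0], "translation": [0, 0, 0], "claw": 1},
    {"rot": [0, 0, 0], "translation": [0, 0, 0], "claw": 1},
    {"rot": [0, 0, 0], "translation": [0, 0, 0], "claw": 1},
    {"rot": [0, 0, 0], "translation": [0, 0, 0], "claw": 1}
  ]
}}

```text
time_s: 3.6
tool_pos: [0.6555, 0.0322, 0.1427]
orientation: [0.001, 0.716, 0.699, 0.0]
ft_force: [-1.4, -2.1, 6.4]
grip_width: 0.128
grip_force: 39.2
```

Gripped, with the opening matching the 12 mm bar. Pulling.

Request:
{"api": "apply_moves", "payload": {
  "deltas": [
    {"rot": [0, 0, 0], "translation": [0, -0.05, 0], "claw": 1},
    {"rot": [0, 0, 0], "translation": [0, -0.1, 0], "claw": 1},
    {"rot": [0, 0, 0], "translation": [0, -0.1, 0], "claw": 1},
    {"rot": [0, 0, 0], "translation": [0, -0.1, 0], "claw": 1},
    {"rot": [0, 0, 0], "translation": [0, -0.1, 0], "claw": 1}
  ]
}}

```text
time_s: 4.1
tool_pos: [0.5657, 0.0344, 0.1427]
orientation: [0.002, 0.716, 0.699, 0.001]
ft_force: [4.8, -1.1, 5.2]
grip_width: 0.121
grip_force: 40.3
```

Request:
{"api": "apply_moves", "payload": {
  "deltas": [
    {"rot": [0, 0, 0], "translation": [0, -0.1, 0], "claw": 1},
    {"rot": [0, 0, 0], "translation": [0, -0.05, 0], "claw": 1},
    {"rot": [0, 0, 0], "translation": [0, -0.02, 0], "claw": 1},
    {"rot": [0, 0, 0], "translation": [0, -0.02, 0], "claw": 1}
  ]
}}

```text
time_s: 4.5
tool_pos: [0.5282, 0.0353, 0.1427]
orientation: [0.002, 0.716, 0.699, 0.001]
ft_force: [2.3, -1.1, 6.8]
grip_width: 0.123
grip_force: 40.7
```

Request:
{"api": "apply_moves", "payload": {
  "deltas": [
    {"rot": [0, 0, 0], "translation": [0, -0.03, 0], "claw": 1},
    {"rot": [0, 0, 0], "translation": [0, -0.03, 0], "claw": 1},
    {"rot": [0, 0, 0], "translation": [0, -0.02, 0], "claw": 1},
    {"rot": [0, 0, 0], "translation": [0, 0, 0], "claw": 1}
  ]
}}

```text
time_s: 4.9
tool_pos: [0.5118, 0.0357, 0.1426]
orientation: [0.001, 0.716, 0.699, 0.001]
ft_force: [-1.3, -1.1, 10.6]
grip_width: 0.121
grip_force: 41.0
```

Request:
{"api": "apply_moves", "payload": {
  "deltas": [
    {"rot": [0, 0, 0], "translation": [0, -0.02, 0], "claw": 1},
    {"rot": [0, 0, 0], "translation": [0, -0.02, 0], "claw": 1},
    {"rot": [0, 0, 0], "translation": [0, 0, 0], "claw": 1}
  ]
}}

```text
time_s: 5.2
tool_pos: [0.5039, 0.0359, 0.1426]
orientation: [0.001, 0.716, 0.699, 0.001]
ft_force: [-2.2, -1.9, 8.7]
grip_width: 0.127
grip_force: 41.0
```

Request:
{"api": "apply_moves", "payload": {
  "deltas": [
    {"rot": [0, 0, 0], "translation": [0, -0.02, 0], "claw": 1},
    {"rot": [0, 0, 0], "translation": [0, -0.02, 0], "claw": 1},
    {"rot": [0, 0, 0], "translation": [0, -0.02, 0], "claw": 1},
    {"rot": [0, 0, 0], "translation": [0, 0, 0], "claw": 1}
  ]
}}

```text
time_s: 5.6
tool_pos: [0.5036, 0.0358, 0.1431]
orientation: [0.012, 0.716, 0.698, 0.012]
ft_force: [73.7, 5.5, -38.1]
grip_width: 0.122
grip_force: 40.2
```

Stop reached at x≈0.504. I'll relax, then release upward.

Request:
{"api": "apply_moves", "payload": {
  "deltas": [
    {"rot": [0, 0, 0], "translation": [0, 0.025, 0], "claw": 1},
    {"rot": [0, 0, 0], "translation": [0, 0.02, 0], "claw": 1},
    {"rot": [0, 0, 0], "translation": [0, 0, 0], "claw": 1}
  ]
}}

```text
time_s: 5.9
tool_pos: [0.5038, 0.0359, 0.1428]
orientation: [0.003, 0.716, 0.698, 0.003]
ft_force: [15.5, -0.5, 2.4]
grip_width: 0.125
grip_force: 41.8
```

Request:
{"api": "apply_moves", "payload": {
  "deltas": [
    {"rot": [0, 0, 0], "translation": [0, 0, 0], "claw": 0},
    {"rot": [0, 0, 0], "translation": [0, 0, 0], "claw": 0},
    {"rot": [0, 0, 0], "translation": [0, 0, 0], "claw": 0},
    {"rot": [0, 0, 0], "translation": [0, 0, 0], "claw": 0}
  ]
}}

```text
time_s: 6.3
tool_pos: [0.4999, 0.0363, 0.1411]
orientation: [-0.0, 0.716, 0.699, -0.0]
ft_force: [-0.2, -0.3, -0.5]
grip_width: 0.498
grip_force: 0.0
```

Request:
{"api": "apply_moves", "payload": {
  "deltas": [
    {"rot": [0, 0, 0], "translation": [0, 0, -0.1], "claw": 0},
    {"rot": [0, 0, 0], "translation": [0, 0, -0.2], "claw": 0},
    {"rot": [0, 0, 0], "translation": [0, 0, -0.25], "claw": 0},
    {"rot": [0, 0, 0], "translation": [0, 0, -0.15], "claw": 0},
    {"rot": [0, 0, 0], "translation": [0, 0, 0], "claw": 0}
  ]
}}

```text
time_s: 6.8
tool_pos: [0.5013, 0.0361, 0.2854]
orientation: [0.003, 0.715, 0.699, 0.002]
ft_force: [0.6, 0.3, -0.6]
grip_width: 0.497
grip_force: 0.0
```

```bash
python3 - <<'E'
from h import *
s,R,p=tool(); print(p,np.round(R,3),np.round(s["joint_pos"],2),s["time_s"],s["ft_force"])
c=wrist("w3")
t=dict(bot.camera("top")); np.savez("pics/top1.npz",**t)
a=cv2.resize(t["frame"][110:230,190:340],None,fx=5,fy=5,interpolation=cv2.INTER_CUBIC)
cv2.imwrite("pics/c2.png",a)
E
```

```text
[0.50129549 0.03610323 0.28539983] [[ 0.024  1.     0.008]
 [ 1.    -0.024 -0.001]
 [-0.001  0.008 -1.   ]] [-0.16  0.22  1.47 -0.    1.44 -0.14] 6.8 [ 0.64428834  0.29882518 -0.57067988]
```

View pics/w3.png

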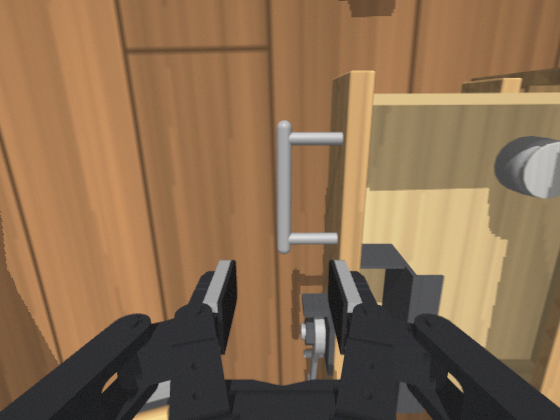

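The drawer is out. The view shows the handle at (283,190), the bracket at (380–440,245–410) and the nut at (315,330), so the fingers cover the gap. I'll shift to y≈-0.10 and turn the tool 90°, so it closes along y and the camera looks straight down the gap.

Request:
{"api": "apply_moves", "payload": {
  "deltas": [
    {"rot": [0, 0, 0.0714], "translation": [-0.23, 0, 0], "claw": 0},
    {"rot": [0, 0, 0.0714], "translation": [-0.21, 0.03, 0], "claw": 0},
    {"rot": [0, 0, 0.0714], "translation": [-0.19, 0.05, 0], "claw": 0},
    {"rot": [0, 0, 0.0714], "translation": [0, 0, 0], "claw": 0},
    {"rot": [0, 0, 0.0714], "translation": [0, 0, 0], "claw": 0}
  ]
}}

```text
time_s: 7.4
tool_pos: [0.4953, -0.0923, 0.2793]
orientation: [-0.001, 0.916, 0.401, -0.001]
ft_force: [1.1, 0.1, -0.2]
grip_width: 0.504
grip_force: 0.0
```

Request:
{"api": "apply_moves", "payload": {
  "deltas": [
    {"rot": [0, 0, 0.0714], "translation": [0, 0, 0], "claw": 0},
    {"rot": [0, 0, 0.0714], "translation": [0, 0, 0], "claw": 0},
    {"rot": [0, 0, 0.0714], "translation": [0, 0, 0], "claw": 0},
    {"rot": [0, 0, 0.0714], "translation": [0, 0, 0], "claw": 0},
    {"rot": [0, 0, 0.0714], "translation": [0, 0, 0], "claw": 0}
  ]
}}

```text
time_s: 7.9
tool_pos: [0.4954, -0.0912, 0.2794]
orientation: [-0.001, 0.998, 0.056, -0.002]
ft_force: [-0.2, 0.8, -0.4]
grip_width: 0.502
grip_force: 0.0
```

Request:
{"api": "apply_moves", "payload": {
  "deltas": [
    {"rot": [0, 0, 0.0714], "translation": [0, 0, 0], "claw": 0},
    {"rot": [0, 0, 0], "translation": [0, 0, 0], "claw": 0}
  ]
}}

```text
time_s: 8.1
tool_pos: [0.4955, -0.0912, 0.2797]
orientation: [-0.001, 1.0, -0.013, -0.001]
ft_force: [-0.7, 0.4, 0.7]
grip_width: 0.497
grip_force: 0.0
```

```bash
python3 - <<'E'
from h import *
s,R,p=tool(); print(p,np.round(R,3),np.round(s["joint_pos"],2),s["time_s"],s["ft_force"])
c=wrist("w4")
E
```

```text
[ 0.4954621  -0.09123598  0.27968052] [[ 1.    -0.025 -0.003]
 [-0.025 -1.     0.001]
 [-0.003 -0.001 -1.   ]] [-0.42  0.24  1.47  0.    1.44  1.18] 8.1 [-0.729819    0.42007912  0.72233954]
```

View pics/w4.png

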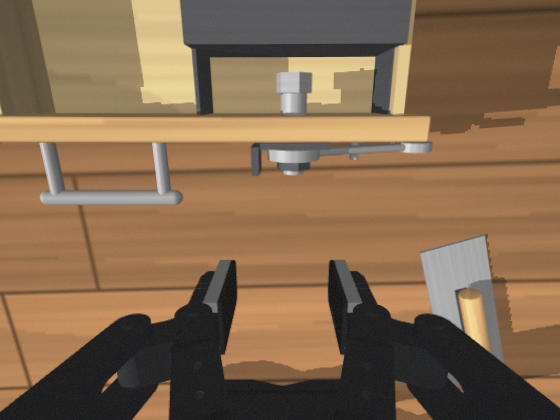

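The view looks clearly into the gap. The head is at (294,83), spanning columns 276–312 and rows 73–93. The drawer front's top band covers rows 115–141, the cheeks' inner faces are at columns 211 and 375, the plate edge is at row ~44, the bar is at row 197, and the spanner runs right to (417,146).

```bash
python3 - <<'E'
from h import *
c=load("w4"); f=c["frame"].astype(int)
b=onz(c,[(44,197),(179,198)],.16); print("bar",b.round(4),b.mean(0).round(4))
# row profile at col 240 (front top) and col 255
for col in (180,230,345): print(col,[tuple(f[r,col]) for r in (36,40,44,48,52)],"|",[(r,int(f[r,col].sum())) for r in range(106,152,3)])
# head row profiles
for r in (78,88): print(r,[(q,int(f[r,q].sum())) for q in range(268,322,3)])
for q in (288,298): print(q,[(r,int(f[r,q].sum())) for r in range(66,104,3)])
o,d=ray(c,[(230,115),(345,115),(230,140),(294,83),(276,83),(312,83),(294,73),(294,93),(211,80),(375,80),(290,44)])
for z in (.15,.16,.17,.18): print(z,(o+d*((z-o[2])/d[:,2])[:,None])[:3,:2].round(4).tolist())
for z in (.12,.13,.14,.15): print(z,(o+d*((z-o[2])/d[:,2])[:,None])[3:,:2].round(4).tolist())
E
```

```text
bar [[ 0.5061  0.0977  0.16  ]
 [ 0.5028 -0.0092  0.16  ]] [0.5045 0.0443 0.16  ]
180 [(np.int64(138), np.int64(192), np.int64(219)), (np.int64(144), np.int64(198), np.int64(223)), (np.int64(148), np.int64(205), np.int64(228)), (np.int64(151), np.int64(209), np.int64(230)), (np.int64(148), np.int64(206), np.int64(228))] | [(106, 399), (109, 393), (112, 360), (115, 274), (118, 472), (121, 485), (124, 473), (127, 485), (130, 515), (133, 534), (136, 534), (139, 523), (142, 372), (145, 336), (148, 340), (151, 346)]
230 [(np.int64(94), np.int64(91), np.int64(91)), (np.int64(94), np.int64(91), np.int64(90)), (np.int64(56), np.int64(55), np.int64(57)), (np.int64(48), np.int64(47), np.int64(46)), (np.int64(44), np.int64(44), np.int64(44))] | [(106, 402), (109, 402), (112, 376), (115, 270), (118, 449), (121, 482), (124, 487), (127, 498), (130, 528), (133, 536), (136, 536), (139, 527), (142, 380), (145, 343), (148, 342), (151, 348)]
345 [(np.int64(96), np.int64(93), np.int64(94)), (np.int64(93), np.int64(90), np.int64(91)), (np.int64(47), np.int64(46), np.int64(47)), (np.int64(50), np.int64(50
[... 1168 characters left out ...]
87, -0.0551]]
0.18 [[0.5666, -0.0579], [0.5647, -0.137], [0.5497, -0.0566]]
0.12 [[0.5889, -0.1042], [0.5893, -0.0891], [0.5886, -0.1192], [0.5967, -0.1043], [0.5811, -0.1041], [0.5929, -0.0351], [0.5895, -0.1715], [0.6184, -0.1013]]
0.13 [[0.5885, -0.1038], [0.5888, -0.0893], [0.5881, -0.1184], [0.5959, -0.1039], [0.5809, -0.1037], [0.5923, -0.0371], [0.589, -0.169], [0.6169, -0.1011]]
0.14 [[0.588, -0.1035], [0.5884, -0.0895], [0.5876, -0.1176], [0.5952, -0.1036], [0.5807, -0.1034], [0.5917, -0.039], [0.5885, -0.1664], [0.6155, -0.1009]]
0.15 [[0.5875, -0.1032], [0.5879, -0.0897], [0.5872, -0.1167], [0.5945, -0.1033], [0.5805, -0.1031], [0.5911, -0.041], [0.588, -0.1639], [0.614, -0.1006]]
```

Head at x≈0.588, y≈-0.104, and this agrees with bar + 86 mm. Its height is weak from straight above, so I'll take one sideways view for parallax.

Request:
{"api": "apply_moves", "payload": {
  "deltas": [
    {"rot": [0, 0, 0], "translation": [0, -0.25, 0], "claw": 0},
    {"rot": [0, 0, 0], "translation": [0, -0.25, 0], "claw": 0},
    {"rot": [0, 0, 0], "translation": [0, 0, 0], "claw": 0},
    {"rot": [0, 0, 0], "translation": [0, 0, 0], "claw": 0}
  ]
}}

```text
time_s: 8.55
tool_pos: [0.4981, 0.0093, 0.2807]
orientation: [-0.0, 1.0, -0.009, -0.001]
ft_force: [0.4, -0.9, -0.4]
grip_width: 0.499
grip_force: 0.0
```

```bash
python3 - <<'E'
from h import *
s,R,p=tool(); print(p.round(4))
c=wrist("w5")
a=cv2.resize(c["frame"][20:170,290:560],None,fx=2.9,fy=2.9,interpolation=cv2.INTER_CUBIC)
cv2.imwrite("pics/c5.png",a[:, :800])
E
```

```text
[0.4981 0.0093 0.2807]
```

View pics/c5.png

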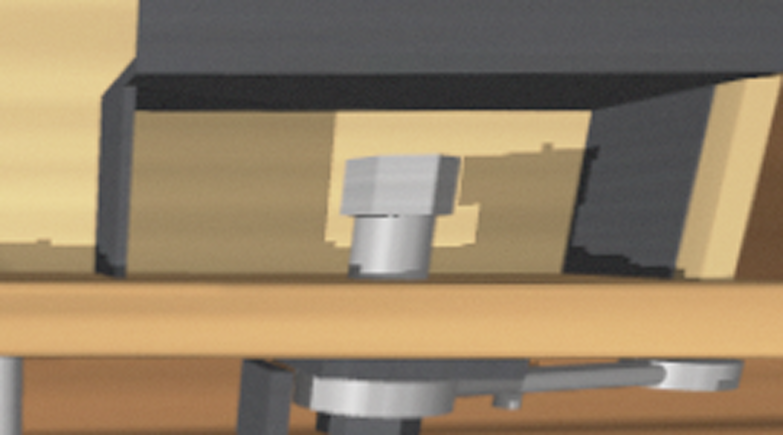

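The head shows a ridge between its lit and dark facets at crop (437,185), which is pixel (440.7,84). The second corner is at (378,185), pixel (420.3,84).

```bash
python3 - <<'E'
from h import *
a=load("w4");b=load("w5")
f=a["frame"].astype(int); print([(q,int(f[80:90,q].sum(1).mean())) for q in range(273,316)])
g=b["frame"].astype(int); print([(q,int(g[78:90,q].sum(1).mean())) for q in range(404,454)])
def tri(u,v):
    o1,d1=ray(a,[u]);o2,d2=ray(b,[v]);d1=d1[0];d2=d2[0]
    k=np.linalg.lstsq(np.c_[d1,-d2],o2-o1,rcond=None)[0]
    p,q=o1+k[0]*d1,o2+k[1]*d2; return ((p+q)/2).round(4),np.linalg.norm(p-q).round(4)
print("ridge",tri((299.7,83),(440.7,84)))
print("corner2",tri((281.8,83),(420.3,84)))
# drawer front outer top edge right end
E
```

```text
[(273, 413), (274, 411), (275, 417), (276, 471), (277, 517), (278, 521), (279, 519), (280, 543), (281, 579), (282, 588), (283, 588), (284, 587), (285, 587), (286, 587), (287, 586), (288, 586), (289, 586), (290, 584), (291, 584), (292, 585), (293, 585), (294, 583), (295, 585), (296, 584), (297, 583), (298, 557), (299, 449), (300, 321), (301, 317), (302, 317), (303, 319), (304, 319), (305, 322), (306, 318), (307, 319), (308, 320), (309, 320), (310, 320), (311, 404), (312, 544), (313, 591), (314, 592), (315, 592)]
[(404, 560), (405, 580), (406, 581), (407, 575), (408, 541), (409, 515), (410, 511), (411, 513), (412, 511), (413, 512), (414, 511), (415, 511), (416, 511), (417, 513), (418, 518), (419, 545), (420, 566), (421, 570), (422, 569), (423, 570), (424, 572), (425, 570), (426, 570), (427, 571), (428, 570), (429, 569), (430, 570), (431, 570), (432, 572), (433, 570), (434, 572), (435, 570), (436, 573), (437, 572), (438, 563), (439, 507), (440, 397), (441, 319), (442, 313), (443, 314), (444, 312), (445, 314), (446, 342), (447, 419), (448, 475), (449, 416), (450, 396), (451, 396), (452, 396), (453, 398)]
ridge (array([ 0.5868, -0.1068,  0.1635]), np.float64(0.0001))
corner2 (array([ 0.5874, -0.094 ,  0.159 ]), np.float64(0.0001))
```

Head centre (0.588,-0.1035,0.1495). The mouth is then at 0.18, just under the unit's 0.194 top. Now I'll tilt 0.25 rad about tool x to match the resting head, and work out the moves.

Request:
{"api": "apply_moves", "payload": {
  "deltas": [
    {"rot": [0.0625, 0, 0], "translation": [0, 0.25, 0], "claw": 0},
    {"rot": [0.0625, 0, 0], "translation": [0, 0.25, 0], "claw": 0},
    {"rot": [0, 0, 0], "translation": [0, 0, 0], "claw": 0},
    {"rot": [0, 0, 0], "translation": [0, 0, 0], "claw": 0}
  ],
  "grip_force": 60
}}

```text
time_s: 9.0
tool_pos: [0.4954, -0.0944, 0.2742]
orientation: [-0.125, 0.992, -0.015, 0.001]
ft_force: [-0.6, 0.4, 0.7]
grip_width: 0.502
grip_force: 0.0
```

```bash
python3 - <<'E'
from h import *
s,R,p=tool(); print(p.round(4),R.round(3))
for k in (.1,0): print(shares(np.array([.588,-.1035,.1495])+(.019-k)*np.array([0,.247,-.969])))
E
```

```text
[ 0.4954 -0.0944  0.2742] [[ 1.    -0.029  0.006]
 [-0.029 -0.968  0.248]
 [-0.001 -0.248 -0.969]]
[0.467 0.185 0.19 ]
[0.464 0.186 0.69 ]
```

Request:
{"api": "apply_moves", "payload": {
  "deltas": [
    {"rot": [0, 0, 0], "translation": [0.2, 0.08, 0.05], "claw": 0},
    {"rot": [0, 0, 0], "translation": [0.2, 0.08, 0.05], "claw": 0},
    {"rot": [0, 0, 0], "translation": [0.067, 0.025, 0.05], "claw": 0},
    {"rot": [0, 0, 0], "translation": [0, 0, 0], "claw": 0},
    {"rot": [0, 0, 0], "translation": [0, 0, 0], "claw": 0}
  ]
}}

```text
time_s: 9.5
tool_pos: [0.5883, -0.1206, 0.2372]
orientation: [-0.125, 0.992, -0.011, 0.001]
ft_force: [-0.4, -0.2, 0.3]
grip_width: 0.497
grip_force: 0.0
```

```bash
python3 - <<'E'
from h import *
s,R,p=tool(); print(p.round(4),R.round(3),s["time_s"])
for k in (.1,0): print(shares(np.array([.588,-.1035,.1495])+(.019-k)*np.array([0,.247,-.969])))
c=wrist("w6")
E
```

```text
[ 0.5883 -0.1206  0.2372] [[ 1.    -0.021  0.005]
 [-0.022 -0.969  0.247]
 [-0.    -0.247 -0.969]] 9.5
[-0.001  0.026  0.041]
[-0.004  0.026  0.541]
```

View pics/w6.png

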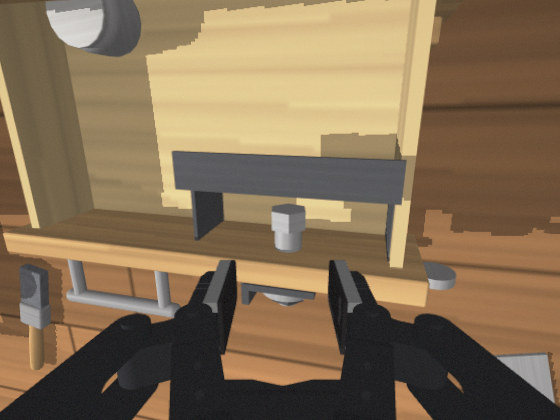

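The head at (288,218) sits a little right of the fingers' midline (282), about 5 mm. That matches the computed +0.026 y correction. Descending along the tilted axis.

Request:
{"api": "apply_moves", "payload": {
  "deltas": [
    {"rot": [0, 0, 0], "translation": [-0.003, 0.025, 0.1], "claw": 0},
    {"rot": [0, 0, 0], "translation": [0, 0, 0.12], "claw": 0},
    {"rot": [0, 0, 0], "translation": [0, 0, 0.1], "claw": 0},
    {"rot": [0, 0, 0], "translation": [0, 0, 0], "claw": 0}
  ]
}}

```text
time_s: 9.95
tool_pos: [0.587, -0.1094, 0.1727]
orientation: [-0.125, 0.992, -0.011, 0.0]
ft_force: [-0.4, -0.5, 1.1]
grip_width: 0.498
grip_force: 0.0
```

```bash
python3 - <<'E'
from h import *
s,R,p=tool(); print(p.round(4),s["ft_force"],shares(np.array([.588,-.1035,.1495])+.019*np.array([0,.247,-.969])))
E
```

```text
[ 0.587  -0.1094  0.1727] [-0.43033421 -0.5074918   1.14330757] [0.004 0.    0.215]
```

Request:
{"api": "apply_moves", "payload": {
  "deltas": [
    {"rot": [0, 0, 0], "translation": [0.004, 0, 0.07], "claw": 0},
    {"rot": [0, 0, 0], "translation": [0, 0, 0.07], "claw": 0},
    {"rot": [0, 0, 0], "translation": [0, 0, 0.06], "claw": 0},
    {"rot": [0, 0, 0], "translation": [0, 0, 0], "claw": 0}
  ]
}}

```text
time_s: 10.35
tool_pos: [0.5888, -0.1003, 0.1339]
orientation: [-0.125, 0.992, -0.012, 0.001]
ft_force: [0.6, 0.3, -0.3]
grip_width: 0.5
grip_force: 0.0
```

```bash
python3 - <<'E'
from h import *
s,R,p=tool(); print(p.round(4),s["ft_force"],s["wrist_torque"],shares(np.array([.588,-.1035,.1495])+.019*np.array([0,.247,-.969])))
E
```

```text
[ 0.5888 -0.1003  0.1339] [ 0.62120867  0.32266743 -0.28230189] [-0.10680561 -0.05568861 -0.01489543] [-0.004 -0.004  0.015]
```

Request:
{"api": "apply_moves", "payload": {
  "deltas": [
    {"rot": [0, 0, 0], "translation": [0, -0.003, 0.01], "claw": 0.3},
    {"rot": [0, 0, 0], "translation": [0, 0, 0], "claw": 1},
    {"rot": [0, 0, 0], "translation": [0, 0, 0], "claw": 1},
    {"rot": [0, 0, 0], "translation": [0, 0, 0], "claw": 1},
    {"rot": [0, 0, 0], "translation": [0, 0, 0], "claw": 1}
  ],
  "grip_force": 60
}}

```text
time_s: 10.85
tool_pos: [0.5898, -0.0988, 0.1341]
orientation: [-0.125, 0.992, -0.012, 0.002]
ft_force: [-0.4, 5.8, 2.9]
grip_width: 0.269
grip_force: 59.8
```

```bash
python3 - <<'E'
from h import *
s,R,p=tool(); print(p.round(4),R.round(3),s["ft_force"],s["wrist_torque"])
z=R[:,2]; g=p-.019*z; print("grasp pt",g.round(4),"tilt",np.arctan2(z[1],-z[2]))
E
```

```text
[ 0.5898 -0.0988  0.1341] [[ 1.    -0.022  0.007]
 [-0.024 -0.968  0.249]
 [ 0.001 -0.249 -0.969]] [-0.35046474  5.80694355  2.85984563] [ 0.88268478 -0.00298686 -0.02341208]
grasp pt [ 0.5896 -0.1035  0.1525] tilt 0.25155091595319823
```

Opening 23 mm across the flats with the tilt matching, so the head is held. Now turning it -0.25 rad about the bolt axis, with the TCP swinging about 17.5 mm below it.

Request:
{"api": "apply_moves", "payload": {
  "deltas": [
    {"rot": [-0.025, 0, 0], "translation": [0, 0.0044, 0], "claw": 1},
    {"rot": [-0.025, 0, 0], "translation": [0, 0.0044, 0], "claw": 1},
    {"rot": [-0.025, 0, 0], "translation": [0, 0.0044, 0], "claw": 1},
    {"rot": [0, 0, 0], "translation": [0, 0, 0], "claw": 1}
  ],
  "grip_force": 80
}}

```text
time_s: 11.25
tool_pos: [0.5897, -0.1009, 0.1338]
orientation: [-0.05, 0.999, -0.011, 0.001]
ft_force: [-1.1, 6.4, 5.6]
grip_width: 0.259
grip_force: 79.7
```

Request:
{"api": "apply_moves", "payload": {
  "deltas": [
    {"rot": [-0.025, 0, 0], "translation": [0, 0.0044, 0], "claw": 1},
    {"rot": [-0.025, 0, 0], "translation": [0, 0.0044, 0], "claw": 1},
    {"rot": [0, 0, 0], "translation": [0, 0, 0], "claw": 1},
    {"rot": [0, 0, 0], "translation": [0, 0, 0], "claw": 1}
  ]
}}

```text
time_s: 11.65
tool_pos: [0.5897, -0.1023, 0.1337]
orientation: [-0.002, 1.0, -0.012, 0.001]
ft_force: [-1.5, 12.1, 8.1]
grip_width: 0.256
grip_force: 80.5
```

```bash
python3 - <<'E'
from h import *
s,R,p=tool(); print(p.round(4),s["ft_force"],s["wrist_torque"],s["grip_width"],s["time_s"])
z=R[:,2]; g=p-.019*z; print("grasp pt",g.round(4),"tilt",np.arctan2(z[1],-z[2]))
c=wrist("w7"); 
t=dict(bot.camera("top")); np.savez("pics/top2.npz",**t); sc=bot.camera("scene")
A=cv2.resize(sc["frame"][160:300,260:400],None,fx=2.8,fy=2.8,interpolation=cv2.INTER_CUBIC)
B=cv2.resize(c["frame"],None,fx=.725,fy=.725)
B=cv2.copyMakeBorder(B,0,392-B.shape[0],0,0,cv2.BORDER_CONSTANT)
cv2.imwrite("pics/m7.png",np.hstack([A,B])[:, :800])
E
```

```text
[ 0.5897 -0.1023  0.1337] [-1.52837342 12.07085846  8.10991519] [ 2.00529836e+00  2.68398854e-01 -1.07029586e-03] 0.25569738373243506 11.65
grasp pt [ 0.5897 -0.1024  0.1527] tilt 0.0036571772949521067
```

View pics/m7.png

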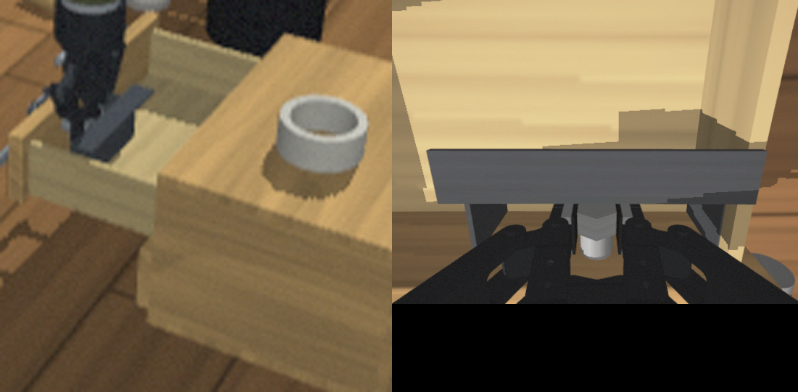

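Left (scene): the drawer is out with the gripper in the gap. Right (wrist): the head is held between the pads, with its ridge at montage (597,210) centred over the shank (596,245), so the flats look upright. I'll check numerically that the ridge, spanner and drawer agree.

```bash
python3 - <<'E'
from h import *
c=load("w7"); f=c["frame"].astype(int)
for r in (286,292,298,304,310,325,335): print(r,[int(f[r,q].sum()) for q in range(252,316,2)])
g=load("w4")["frame"]
# drawer: bar position in top0 / top1 / top2
for n in ("top1","top2"):
    t=load(n); h=t["frame"].astype(int); sat=h.max(2)-h.min(2)
    m=((sat<25)&(h.sum(2)>330)); m[:, :205]=0; m[:,350:]=0; m[:150]=0; m[250:]=0
    k,l,st,ce=cv2.connectedComponentsWithStats(m.astype(np.uint8)); i=[j for j in range(1,k) if st[j,4]>15]
    print(n,[(st[j].tolist(),ce[j].round(1).tolist()) for j in i])
E
```

```text
286 [85, 82, 207, 269, 261, 272, 267, 264, 266, 268, 272, 258, 275, 266, 273, 268, 265, 269, 266, 265, 269, 271, 268, 274, 262, 263, 271, 265, 221, 70, 81, 75]
292 [91, 85, 270, 258, 270, 273, 268, 272, 275, 265, 270, 269, 271, 265, 273, 269, 267, 271, 259, 268, 268, 273, 272, 273, 266, 268, 270, 271, 270, 82, 80, 80]
298 [70, 72, 331, 329, 327, 331, 336, 330, 328, 308, 279, 267, 266, 270, 265, 263, 274, 268, 271, 267, 285, 309, 335, 329, 335, 329, 323, 332, 335, 92, 80, 86]
304 [78, 80, 342, 340, 329, 332, 334, 328, 329, 334, 334, 334, 328, 331, 331, 334, 325, 324, 327, 334, 335, 335, 335, 327, 339, 332, 339, 346, 338, 64, 69, 112]
310 [52, 77, 295, 326, 331, 327, 331, 338, 335, 342, 343, 344, 341, 335, 336, 331, 332, 339, 343, 348, 344, 338, 338, 333, 332, 332, 328, 324, 306, 67, 80, 113]
325 [96, 78, 232, 273, 498, 448, 330, 333, 334, 327, 334, 333, 340, 347, 333, 339, 341, 346, 338, 333, 328, 330, 333, 328, 338, 302, 270, 272, 236, 83, 95, 109]
335 [94, 167, 267, 267, 459, 558, 564, 570, 576, 588, 593, 573, 549, 537, 521, 504, 495, 482, 443, 418, 390, 357, 334, 310, 300, 286, 267, 266, 266, 162, 92, 96]
top1 [([205, 150, 5, 16, 39], [206.1, 155.2]), ([205, 153, 57, 97, 3461], [231.3, 196.0]), ([289, 175, 8, 9, 59], [292.3, 178.8]), ([287, 193, 13, 5, 47], [292.7, 194.8]), ([224, 197, 13, 3, 22], [230.5, 198.0]), ([302, 196, 34, 5, 71], [320.9, 197.6]), ([221, 202, 12, 8, 56], [226.6, 206.6])]
top2 [([221, 150, 119, 100, 4335], [274.0, 197.2])]
```

The ridge is symmetric (282 against a bolt centre of 282.5) and the tilt is 0.004 rad. As a check and to keep the drawer on its stop, I'll pull gently in -x while gripping.

Request:
{"api": "apply_moves", "payload": {
  "deltas": [
    {"rot": [0, 0, 0], "translation": [-0.01, 0, 0], "claw": 1},
    {"rot": [0, 0, 0], "translation": [-0.01, 0, 0], "claw": 1},
    {"rot": [0, 0, 0], "translation": [0, 0, 0], "claw": 1},
    {"rot": [0, 0, 0], "translation": [0, 0, 0], "claw": 1}
  ]
}}

```text
time_s: 12.2
tool_pos: [0.5896, -0.1024, 0.1339]
orientation: [-0.002, 1.0, -0.012, 0.006]
ft_force: [23.9, 12.2, -4.5]
grip_width: 0.259
grip_force: 79.2
```

The tool didn't move and the force rose to 24 N, so the drawer is on its stop. I'll ease off and trim the last 0.01 rad.

Request:
{"api": "apply_moves", "payload": {
  "deltas": [
    {"rot": [-0.005, 0, 0], "translation": [0.01, 0.001, 0], "claw": 1},
    {"rot": [0, 0, 0], "translation": [0, 0, 0], "claw": 1},
    {"rot": [0, 0, 0], "translation": [0, 0, 0], "claw": 1},
    {"rot": [0, 0, 0], "translation": [0, 0, 0], "claw": 1}
  ]
}}

```text
time_s: 12.6
tool_pos: [0.5896, -0.1025, 0.1338]
orientation: [0.003, 1.0, -0.012, 0.003]
ft_force: [10.6, 13.3, 2.1]
grip_width: 0.257
grip_force: 80.1
```

```bash
python3 - <<'E'
from h import *
s,R,p=tool(); z=R[:,2]; print(p.round(4),s["ft_force"],s["grip_width"],"tilt",np.arctan2(z[1],-z[2]))
if abs(np.arctan2(z[1],-z[2]))<.03 and s["grip_width"]>.2: print(bot.close_job())
E
```

```text
[ 0.5896 -0.1025  0.1338] [10.61752832 13.33013978  2.0522276 ] 0.2567216369409323 tilt -0.0063113116525560006
the job is handed in; nothing more can be done
None
```

I handed the job in at about 12.6 s with the drawer on its stop and the bolt head gripped at 80 N, turned until its flats stand upright (within about 0.03 rad); I didn't see the spanner clear its peg or re-check the loose things at the end.

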